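# Release a paint pot's closing ring and lock it

### The job

Draw the locking pin with the flat grip out of the lug of the paint pot's closing ring and park it in the free narrow notch of the pin rack: neck well back in the notch, collar resting on the plate, let go. Then turn the closing ring clockwise (it has an upright handle) until its white pointer stands at the white bar mark on the pot, and let go. Leave the thick spare pin in the rack, the jar, the spray can and the tape measure where they stand.

Things in the scene. Friction and masses are not known exactly. Their poses are not given: they have to be found in the camera images.
- pot: Grey steel paint pressure pot, fixed to the table, 132 mm across, 75 mm high to its steel shoulder; a low aluminium lid (84 mm across) rises to 98 mm. Origin: on the pot's axis at the table; z up. A boss for the pin stands on its -x side (toward the robot at yaw 0).
- pot_bore (a point): Mouth of the pin's upright bore in the top of the boss (36 x 40 mm, top at z = 75 mm), 80 mm from the pot's axis along its -x. Bore 21 mm across, floor at z = 45 mm. A lug of the closing ring (40 x 38 mm, z = 77 to 85 mm, hole 23 mm) lies over it at the start, so the pin stops the ring.
- locked_mark (a point): The locked mark: a raised white bar on the pot's shoulder, 61 mm from its axis, at -128.8 deg from the pot's x axis (counterclockwise positive). A small white dot at -60 deg is the open mark, where the ring's white pointer stands at the start.
- lock_ring (a joint): Turn of the dark steel closing ring (112 mm across, z = 77 to 85 mm) about the pot's axis, rad: 0 = open, as at the start; grows clockwise seen from above; 1.2 = pointer at the locked mark; it runs on to 1.6, with no stop at the mark. Friction (0.15 N m, about 2 N at the handle) keeps it where it is left.
- ring_handle (a point): Middle of the free part of the ring's upright handle, a bare steel post 16 mm in diameter, 78 mm from the pot's axis; this point is at z = 118 mm, the post rises from z = 85 to 133 mm. With the ring at 0 it stands at +50 deg from the pot's x axis (counterclockwise positive), with the ring at 1.2 at -18.8 deg.
- lock_pin: The locking pin, bright steel, about 0.15 kg, 116 mm long, upright in the bore. Origin: centre of its foot; z toward its head. From the foot: shank dia 18 mm, 0 to 60; neck dia 9, 60 to 76; collar dia 24, 76 to 82; flat grip 82 to 116, 32 mm wide along x, 14 mm thick along y (yaw varies). At the start the foot is at z = 45 mm; it is out of the ring's lug when the foot is above 85 mm.
- pin_neck (a point): Middle of the locking pin's neck, on its axis, 68 mm from the foot. Parked, it is 8 mm below point rack_notch.
- rack: Fixed pin rack. Origin: centre of its underside; base 90 x 126 x 8 mm; an upright sheet at x = 30 to 38 mm carries a level steel plate 6 mm thick, top at z = 100 mm, x = -39 to 40, y = -60 to 60 mm. Two notches run through it from its -x edge (toward the robot at yaw 0) to x = -4 mm: at y = +30 the narrow free one, at y = -30 a wide one (20 mm) holding the spare pin.
- rack_notch (a point): In the narrow notch (14 mm wide, rounded wider mouth, opens to the rack's -x), at the height of the plate's top: where the locking pin's axis stands when its neck touches the notch's back end. Point is at x = -8.5, y = 30, z = 100 mm of the rack. Only the neck fits in, sideways; the shank hangs below, the collar lies on the plate.
- spare_pin: A thicker dark pin with a round knob (24 mm in diameter), 106 mm long, hanging in the wide notch by its 32 mm collar; its knob rises 32 mm above the plate. Origin: centre of its foot. Leave it.
- oil_jar: Loose glass jar with a lid, 74 mm across, 116 mm high, between pot and rack. Origin: centre of its underside. Leave it.
- spray_can: Loose white spray can with a grey cap, 68 mm across, 214 mm high, behind, between pot and rack. Origin: centre of its underside. Leave it.
- tape_measure: Loose tape measure 36 x 84 x 70 mm high, in front, between pot and rack. Origin: centre of its underside. Leave it.

How it is judged:
By the outcome, as a careful person would: the job done as asked, in the order asked, and still so for the second after the job is handed in, with the robot touching nothing.
It also fails if it takes over 56 s, if anything falls off the work surface, if the arm or the gripper's body presses on something with over 40 N, if the wrist force passes 120 N, or if a joint passes its speed limit or range.

### The arm

A 6-joint arm with a two-finger parallel gripper is mounted at the origin on a cart in front of the work surface, level with it; the furniture and walls round the work are solid. World frame = base frame: x ahead of the robot, y to its left, z up, the work surface at z = 0. Lengths are in m, angles in rad, forces in N, time in s.
With the tool pointing down it reaches from about 0.325 to 0.775 m from the base axis. Payload 5.5 kg.
Tool frame: the origin (TCP) lies midway between the tips of the shut fingers; the grasp point (between the pads) lies 19 mm behind it (env.hold_point_z is the distance from the TCP to the grasp point, in m); z points along the fingers, y is the line along which they close (so a half turn about z gives the same grasp; the last joint's range is limited). The gripper opens to 85 mm and grips with 20 to 120 N. Pads are 22 mm wide; open, the fingers measure 114 mm over their backs; the gripper's body (76 mm by 85 mm) begins 54 mm behind the grasp point. The pads swing forward as they close: fully open they stand 13 mm farther back than shut.
Start: joints at [1.146, 0.091, 1.231, -0, 1.82, -0.057], TCP at [0.216, 0.56, 0.231] pointing down, gripper open.
Joint ranges: [-2.87, 2.87], [-0.86, 2.18], [0.17, 2.46], [-1.51, 4.65], [0.06, 2.69], [-2.65, 2.65]. Speed limits (rad/s): [2.57, 2.57, 3.01, 3.14, 3.14, 3.14].

### API

Orientations are given as [roll, pitch, yaw] about the fixed x, y, z axes, in that order (R = Rz(yaw) Ry(pitch) Rx(roll)).
In Python, from plant import env, kin, telemetry, grab_frame, find_in gives the robot as it stands. Calls block until the motion is done:
- env.goto(position, orientation): joint-space move of the TCP to a pose.
- env.movel(position, rotation=None, speed=0.15, guard=None): straight line of the TCP; rotation=None keeps the orientation; speed is the mean speed in m/s. With guard (N) it stops when the force on the tool has changed by that much, and returns True; else False.
- env.move_joints(angles): joint-space move.
- env.gripper_to(opening, effort=None): opening from 0.0 (shut) to 1.0 (fully open); effort is the grip in N (None keeps the last); returns when the fingers have stopped.
- env.sleep(seconds).
- kin.inverse_kinematics(position, orientation): joint angles nearest the present ones, or None.
- telemetry.state(): the state.
- grab_frame(name): name is "scene" or "top"; returns a dict with "color" (384x512x3 uint8, red, green, blue), "range_z" (384x512 float32, m along the optical axis (not along the pixel's ray), 0 where there is no reading), "K" (3x3 intrinsics, pixels), "k1" (the pictures are not rectified: a ray, as slopes to the right and down, at radius r is drawn at 1 + k1 r^2 times it, then the intrinsics apply), "extrinsics" (4x4, takes a point from world to camera coordinates). Camera axes: x right, y up, looking along -z (the intrinsics and any distortion apply to the point x, -y, -z); pixel columns grow to the right and rows downward; lengths in m; the calibration is good to about 2 mm. A picture is of the moment at which its call begins.
A pose or a line that the arm cannot do raises env.MotionError and nothing moves.
- env.job_done(): hands the job in; it is judged then, once.
Trained networks look in a picture, given as the dict that the camera call returned (one of the last four; its "shot" number tells which), for a name from the list of things; names that differ only in an ending like _2 or _b are one class to them, and where a whole thing is asked for, a point or a joint stands for the part that bears it (a point fixed in the world has none). Each returns a list of dicts, best first, with "conf" (0 to 1); they miss things now and then, are a little off and sometimes report something else, mostly with a low value. They report only what shows in the picture. A call takes as long as a camera call.
- find_in(picture, thing): "point" ([column, row] in pixels, amid what is visible of it).
The state is a dict: "time": time; "q": joint angles; "joint_vel": joint speeds; "effort": joint torques, N m; "tcp_pos": TCP position; "tcp_rot": TCP orientation; "contact_force": force on the tool from outside, world axes, zero at the start; "ft_torque": the same for the moment, N m; "grip_width": opening from 0.0 (shut) to 1.0 (fully open); "finger_force": force on a finger pad.
Only numpy, scipy, OpenCV 4.12 (cv2) and the standard library are available. Lean on these libraries where they do the work, as an engineer would, in place of code of your own. Each camera call takes 0.05 s, during which the arm holds its last target. There are 200 camera calls.

## Working session

There is one attempt and no reset: what is moved stays moved. The work goes in short steps, each a Python script; the robot and the scene stay as the last script left them, time stands still between calls to the robot, and variables do not carry over. Pictures are saved under pics/ and viewed, at most 10 in all, crops included, and the job is handed in when it is done.

```bash
ls; mkdir -p pics
cat > h.py <<'E'
from plant import env, kin, telemetry, grab_frame, find_in
import numpy as np, cv2
def cloud(f):
    K=f["K"];h,w=f["range_z"].shape
    c,r=np.meshgrid(np.arange(w),np.arange(h))
    D=np.array([f["k1"],0,0,0,0.])
    p=cv2.undistortPoints(np.stack([c.ravel(),r.ravel()],1).astype(np.float64)[:,None],K,D)[:,0]
    z=f["range_z"].ravel().astype(float)
    P=np.stack([p[:,0]*z,-p[:,1]*z,-z],1)
    E=f["extrinsics"];W=(P-E[:3,3])@E[:3,:3]
    W[z==0]=np.nan
    return W.reshape(h,w,3)
def proj(f,X):
    E=f["extrinsics"];p=np.atleast_2d(X)@E[:3,:3].T+E[:3,3]
    q=p*[1,-1,-1]
    return cv2.projectPoints(q,np.zeros(3),np.zeros(3),f["K"],np.array([f["k1"],0,0,0,0.]))[0][:,0]
def save(f,n):cv2.imwrite(n,f["color"][:,:,::-1])
E
cat > a.py <<'E'
from h import *
import pickle
for n in ("scene","top"):
    f=grab_frame(n);save(f,f"pics/{n}0.png");W=cloud(f)
    pickle.dump(f,open(f"{n}0.pkl","wb"))
    E=f["extrinsics"];print(n,"cam",(-E[:3,:3].T@E[:3,3]).round(3))
    for t in ["pot","lock_ring","ring_handle","lock_pin","pin_neck","rack","rack_notch","spare_pin","oil_jar","spray_can","tape_measure","pot_bore","locked_mark"]:
        for d in find_in(f,t)[:2]:
            c,r=np.round(d["point"]).astype(int)
            print(t,round(d["conf"],2),c,r,W[r,c].round(3))
print(telemetry.state())
E
python3 a.py
```

```text
pics
scene cam [ 0.059 -0.169  0.73 ]
pot 0.56 342 216 [ 0.555 -0.083  0.086]
lock_ring 0.6 335 214 [ 0.552 -0.071  0.087]
lock_ring 0.49 174 176 [0.501 0.234 0.073]
ring_handle 0.67 343 190 [ 0.608 -0.064  0.089]
lock_pin 0.75 358 226 [ 0.498 -0.121  0.152]
pin_neck 0.7 266 180 [0.561 0.069 0.092]
pin_neck 0.49 341 216 [ 0.555 -0.082  0.085]
rack 0.97 175 175 [0.485 0.216 0.101]
rack_notch 0.7 173 179 [0.538 0.271 0.007]
spare_pin 0.81 179 166 [0.501 0.217 0.11 ]
spare_pin 0.67 231 225 [0.459 0.085 0.066]
oil_jar 0.68 264 179 [0.561 0.073 0.093]
spray_can 0.57 282 114 [0.672 0.094 0.155]
tape_measure 0.86 228 228 [0.393 0.049 0.163]
tape_measure 0.56 339 186 [ 0.615 -0.054  0.088]
pot_bore 0.58 344 217 [ 0.554 -0.087  0.087]
locked_mark 0.6 345 217 [ 0.555 -0.089  0.087]
locked_mark 0.53 263 178 [0.56  0.074 0.096]
top cam [0.367 0.077 1.144]
pot 0.88 332 185 [ 0.584 -0.087  0.097]
pot 0.75 352 215 [ 0.505 -0.117  0.162]
lock_ring 0.98 344 199 [ 0.553 -0.116  0.084]
ring_handle 0.19 332 189 [ 0.575 -0.087  0.093]
lock_pin 0.6 351 215 [ 0.506 -0.117  0.153]
lock_pin 0.32 185 215 [0.5
[... 476 characters left out ...]
136 [0.667 0.107 0.211]
{'time': 1.4, 'q': array([ 1.14629660e+00,  9.10759690e-02,  1.23069268e+00, -2.48753228e-05,
        1.81981956e+00, -5.67364896e-02]), 'joint_vel': array([ 0.00129021,  0.00106319, -0.00140478, -0.00120685,  0.00166224,
        0.00034272]), 'effort': array([ 5.57895873e-04, -4.58460939e+01, -4.18084216e+01, -6.40170038e-05,
        8.30410700e-04, -1.17198432e-06]), 'tcp_pos': array([0.21575013, 0.55987522, 0.23129375]), 'tcp_rot': array([3.14158958e+00, 2.43214984e-05, 2.77382328e+00]), 'contact_force': array([-0.1142252 , -0.57585453, -0.33100818]), 'ft_torque': array([-0.02729858,  0.01313125, -0.00623972]), 'finger_force': 0.0, 'grip_width': 1.0011782468931922}
```

Run:
```python
import cv2
a=cv2.imread("pics/top0.png")[105:265,140:400];cv2.imwrite("pics/t1.png",cv2.resize(a,None,fx=3,fy=3,interpolation=cv2.INTER_CUBIC))
a=cv2.imread("pics/scene0.png")[60:280,120:400];cv2.imwrite("pics/s1.png",cv2.resize(a,None,fx=2.7,fy=2.7,interpolation=cv2.INTER_CUBIC))
```

```text
(no output)
```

View pics/t1.png

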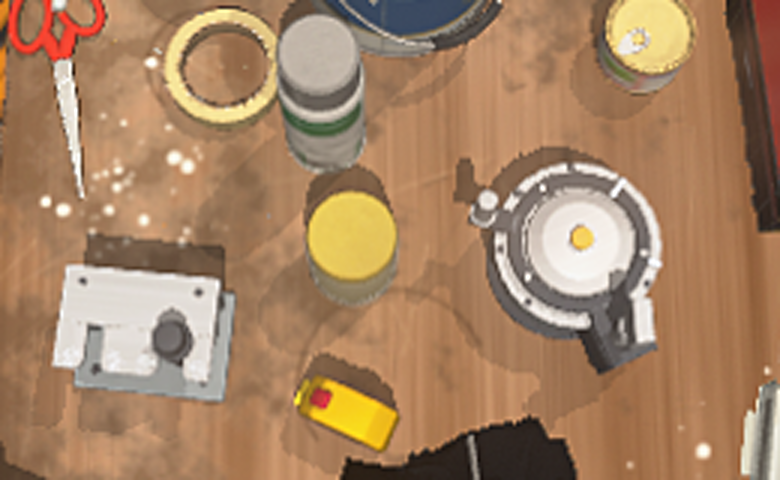

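View pics/s1.png

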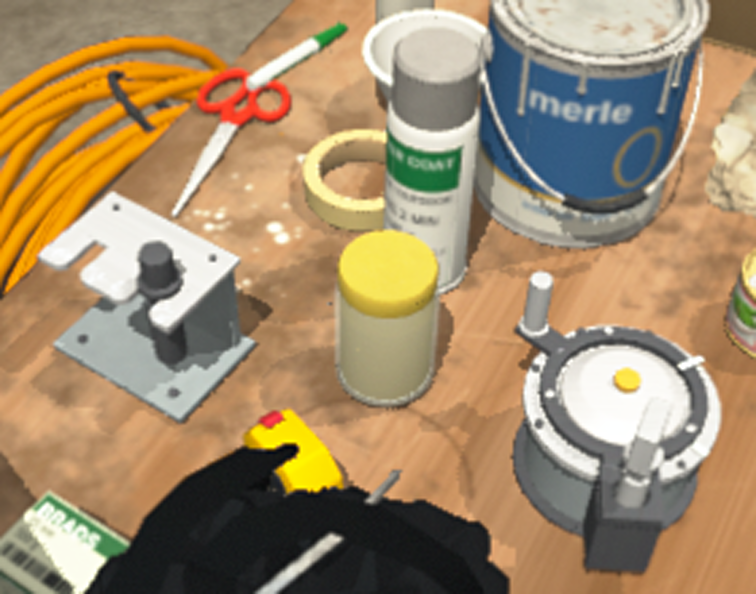

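```bash
cat > b.py <<'E'
from h import *
import pickle
from scipy.optimize import least_squares
for n in ("top","scene"):
    f=pickle.load(open(n+"0.pkl","rb"));W=cloud(f).reshape(-1,3)
    W=W[~np.isnan(W[:,0])]
    def sel(c,r,z0,z1):
        return W[(np.hypot(W[:,0]-c[0],W[:,1]-c[1])<r)&(W[:,2]>z0)&(W[:,2]<z1)]
    print(n)
    L=sel((.58,-.087),.06,.092,.104)
    c,rad=cv2.minEnclosingCircle(L[:,:2].astype(np.float32));print("lid",len(L),c,rad,np.median(L[:,2]))
    S=sel((.58,-.087),.09,.065,.09);r=np.hypot(*(S[:,:2]-np.array(c)).T)
    c2=cv2.minEnclosingCircle(S[r<.068][:,:2].astype(np.float32));print("shoulder",len(S),c2)
    H=sel((.61,-.02),.06,.1,.145);print("handle",len(H));print(H[:12].round(3), H.mean(0).round(3))
    for z0,z1 in((.15,.17),(.13,.15)):
        P=sel((.505,-.118),.04,z0,z1)
        if len(P)>3: print("pin",z0,len(P),P.mean(0).round(4),cv2.minAreaRect((P[:,:2]*1000).astype(np.float32)),P[:,2].max())
    R=sel((.515,.255),.12,.093,.107)
    print("rack",len(R),cv2.minAreaRect((R[:,:2]*1000).astype(np.float32)),np.median(R[:,2]))
    K=sel((.505,.215),.05,.115,.15);print("knob",len(K),K.mean(0).round(3))
    for nm,c,a,b in(("jar",(.582,.085),.1,.13),("can",(.667,.104),.19,.23),("tape",(.465,.09),.058,.08)):
        Q=sel(c,.06,a,b)
        if len(Q): print(nm,cv2.minAreaRect((Q[:,:2]*1000).astype(np.float32)))
E
python3 b.py
```

```text
top
lid 184 (0.5967020392417908, -0.08972293138504028) 0.0415056049823761 0.09375512300895672
shoulder 2087 ((0.5906620621681213, -0.0890708789229393), 0.06693600118160248)
handle 58
[[ 0.614 -0.013  0.133]
 [ 0.614 -0.016  0.132]
 [ 0.613 -0.018  0.133]
 [ 0.614 -0.02   0.133]
 [ 0.612 -0.011  0.131]
 [ 0.611 -0.013  0.135]
 [ 0.611 -0.016  0.132]
 [ 0.61  -0.018  0.136]
 [ 0.612 -0.02   0.132]
 [ 0.609 -0.009  0.132]
 [ 0.609 -0.011  0.133]
 [ 0.609 -0.013  0.133]] [ 0.605 -0.015  0.126]
pin 0.15 99 [ 0.5131 -0.1216  0.1601] ((513.2237548828125, -122.1221923828125), (31.45762062072754, 12.380037307739258), 4.221757888793945) 0.1654314483279431
pin 0.13 30 [ 0.5097 -0.1181  0.1399] ((511.7162780761719, -117.61030578613281), (31.942930221557617, 7.606817722320557), 17.389917373657227) 0.14970974227012374
rack 1484 ((523.791259765625, 250.03147888183594), (119.77494812011719, 77.51316833496094), 83.91654205322266) 0.09993902768542129
knob 101 [0.509 0.221 0.13 ]
jar ((585.6322631835938, 86.36888122558594), (65.69745635986328, 68.83833312988281), 89.1822738647461)
can ((695.04241943359
[... 788 characters left out ...]
156, 14.016928672790527), 2.0448174476623535) 0.16345749955285932
pin 0.13 78 [ 0.4998 -0.1215  0.14  ] ((506.1329650878906, -125.41655731201172), (11.8350830078125, 25.521400451660156), 58.75800704956055) 0.14990075361508215
rack 1655 ((524.5657958984375, 252.64395141601562), (121.62798309326172, 79.62030029296875), 83.49756622314453) 0.10078899798641765
knob 176 [0.506 0.222 0.128]
jar ((586.2396240234375, 87.91989135742188), (67.66830444335938, 68.33140563964844), 60.13807678222656)
can ((694.810302734375, 108.72622680664062), (58.34297180175781, 57.711421966552734), 65.66595458984375)
tape ((449.6793518066406, 99.45088958740234), (58.42864990234375, 63.449806213378906), 56.6889762878418)
```

Run:
```python
from h import *
pi=np.pi
env.goto([.513,-.121,.24],[pi,0,pi+.05])
env.gripper_to(.7)
print(env.movel([.513,-.121,.131],speed=.15,guard=15))
env.gripper_to(0,effort=50)
s=telemetry.state();print(s["time"],s["tcp_pos"],s["grip_width"],s["finger_force"],s["contact_force"],s["q"])
print(env.movel([.513,-.121,.15],speed=.06,guard=25))
s=telemetry.state();print(s["tcp_pos"],s["grip_width"],s["contact_force"])
f=grab_frame("scene");save(f,"pics/g.png")
cv2.imwrite("pics/g1.png",cv2.resize(f["color"][120:300,270:450,::-1],None,fx=3,fy=3))
```

```text
False
5.7583 [ 0.51337238 -0.12099475  0.13183482] 0.15444437778610934 49.21049237251282 [0.30529844 0.64118349 2.93102208] [-2.96102421e-01 -1.02922998e-01  1.59963112e+00  2.06121645e-04
  1.64348294e+00 -1.91695291e+00]
False
[ 0.51316715 -0.12106726  0.150372  ] 0.15344653658669682 [-0.70329875 -0.213092   -1.62335218]
```

View pics/g1.png

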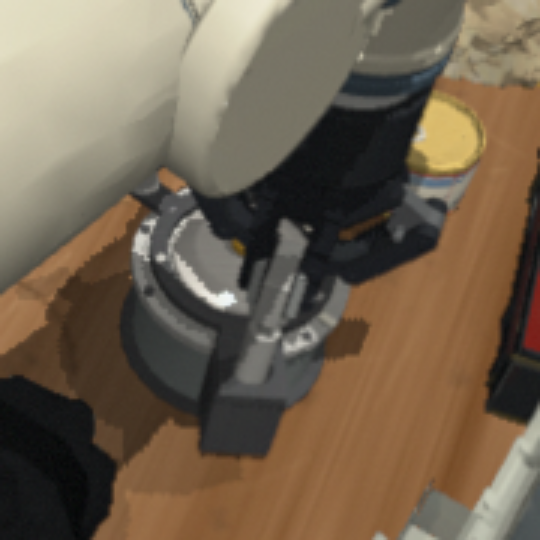

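Run:
```python
from h import *
pi=np.pi
print(env.movel([.513,-.121,.235],speed=.12,guard=25))
u=np.array([np.cos(-.11),np.sin(-.11),0]);N=np.array([.5185,.282,0])
A=N-.058*u
env.goto([A[0],A[1],.235],[pi,0,pi-.11])
print(env.movel([A[0],A[1],.1155],speed=.15,guard=15))
s=telemetry.state();print(s["time"],s["tcp_pos"],s["grip_width"],s["contact_force"])
f=grab_frame("scene");W=cloud(f)
for X in ([A[0],A[1],.1],[N[0],N[1],.1]): print(proj(f,X))
for d in find_in(f,"lock_pin")[:2]+find_in(f,"pin_neck")[:2]: print(d)
g=f["color"][120:270,100:280,::-1]
cv2.imwrite("pics/r1.png",cv2.resize(g,None,fx=3.8,fy=3.8))
t=grab_frame("top");cv2.imwrite("pics/r2.png",cv2.resize(t["color"][165:265,130:260,::-1],None,fx=5,fy=5))
```

```text
False
False
9.6083 [0.46149094 0.288522   0.11684524] 0.15510541397042965 [ 0.21654089 -0.49281771 -0.78689907]
[[135.14073991 170.14603279]]
[[156.40096483 151.61550364]]
{'point': [138.5, 174.9], 'conf': 0.65}
{'point': [345.2, 218.2], 'conf': 0.45}
{'point': [139.5, 177.2], 'conf': 0.64}
```

View pics/r1.png

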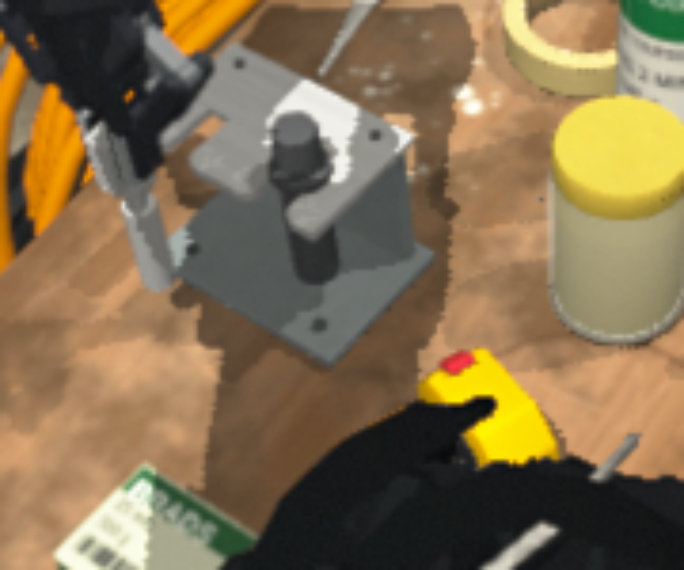

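Run:
```python
from h import *
import pickle
from scipy.optimize import least_squares
f=grab_frame("scene");W=cloud(f).reshape(-1,3)
m=(np.hypot(W[:,0]-.4615,W[:,1]-.2885)<.025)&(W[:,2]>.035)&(W[:,2]<.083)
P=W[m];print(len(P))
r=least_squares(lambda p:np.hypot(P[:,0]-p[0]-p[2]*(P[:,2]-.06),P[:,1]-p[1]-p[3]*(P[:,2]-.06))-.009,[.4615,.2885,0,0],loss="soft_l1",f_scale=.001)
print("shank axis at z=.06, tilt",r.x.round(4),P[:,2].min())
u=np.array([np.cos(-.11),np.sin(-.11)]);v=np.array([-u[1],u[0]]);O=np.array([.5237,.2513])
for n in("top","scene"):
    W=cloud(pickle.load(open(n+"0.pkl","rb"))).reshape(-1,3);W=W[abs(W[:,2]-.1)<.006]
    a=(W[:,:2]-O)@u;b=(W[:,:2]-O)@v
    for x0 in(-28,-22,-16,-11):
        y=np.sort(b[(abs(a*1e3-x0)<3)&(abs(b-.03)<.03)]);g=np.diff(y);i=g.argmax();print(n,x0,(y[i]*1e3).round(1),(y[i+1]*1e3).round(1))
    k=abs(b-.03)<.003;print("back",np.sort(a[k&(a>-.02)])[:3]*1e3, "left/right edge",np.percentile(b[abs(b)<.08],[.5,99.5])*1e3,"x edges",np.percentile(a[abs(a)<.06],[.5,99.5])*1e3)
```

```text
160
shank axis at z=.06, tilt [ 0.4625  0.2895 -0.0036  0.005 ] 0.03537592465651183
top -28 20.2 34.7
top -22 20.6 34.7
top -16 19.4 35.3
top -11 20.1 34.3
back [-2.79696076 -2.72721758 -2.23957345] left/right edge [-60.60910174  69.42782126] x edges [-59.09526866  48.64926227]
scene -28 22.5 38.3
scene -22 23.8 37.9
scene -16 25.8 37.6
scene -11 25.1 37.1
back [-3.91097589 -2.78657671 -2.365484  ] left/right edge [-58.3972037   73.84268122] x edges [-59.00539727  56.53255275]
```

Run:
```python
from h import *
u=np.array([np.cos(-.11),np.sin(-.11),0]);N=np.array([.5185,.282,.1155])
a=env.movel(N-.02*u,speed=.06,guard=8)
s=telemetry.state();print(a,s["tcp_pos"],s["contact_force"])
if not a:
    a=env.movel(N+.006*u,speed=.03,guard=8)
    s=telemetry.state();p=s["tcp_pos"];print(a,p,s["contact_force"],((p-N)@u),s["ft_torque"],s["grip_width"])
```

```text
False [0.49855564 0.2841453  0.11529237] [-0.28428656 -0.93857388 -0.51511459]
True [0.51869094 0.28185505 0.11457954] [-0.54532186 -0.25346261 -0.53816057] 0.00020569795301039534 [0.07200806 0.13965533 0.0130693 ] 0.153986961496294
```

Run:
```python
from h import *
u=np.array([np.cos(-.11),np.sin(-.11),0]);p=telemetry.state()["tcp_pos"]-.001*u
env.movel(p,speed=.03)
print(env.movel([p[0],p[1],.107],speed=.03,guard=6),telemetry.state()["tcp_pos"],telemetry.state()["contact_force"])
env.gripper_to(.38)
s=telemetry.state();print(s["time"],s["contact_force"],s["grip_width"])
q=s["tcp_pos"];print(env.movel([q[0],q[1],.24],speed=.15,guard=15))
env.goto([.6095,-.013,.22],[np.pi,0,1.29])
f=grab_frame("scene");W=cloud(f).reshape(-1,3)
P=W[(np.hypot(W[:,0]-.5185,W[:,1]-.282)<.025)&(W[:,2]>.118)];print(len(P),P.mean(0),P[:,2].max(),cv2.minAreaRect((P[P[:,2]>.125][:,:2]*1000).astype(np.float32)))
cv2.imwrite("pics/p1.png",cv2.resize(f["color"][100:250,110:390,::-1],None,fx=2.8,fy=2.8))
```

```text
True [0.51815812 0.28220534 0.11084609] [0.29119212 0.36603147 4.05300923]
12.15 [-0.05981706 -0.07836063 -1.60428798] 0.3828500031634988
False<stdin>:10: RuntimeWarning: Mean of empty slice.
  ret = um.true_divide(
Traceback (most recent call last):
ValueError: zero-size array to reduction operation maximum which has no identity
```

Run:
```python
from h import *
f=grab_frame("scene");t=grab_frame("top")
a=cv2.resize(f["color"][90:260,90:390,::-1],(780,442))
cv2.imwrite("pics/p1.png",a)
cv2.imwrite("pics/p2.png",cv2.resize(t["color"][105:265,140:400,::-1],None,fx=3,fy=3))
print(telemetry.state()["tcp_pos"],telemetry.state()["grip_width"])
```

```text
[ 0.60947422 -0.01173591  0.22008144] 0.3788765816874131
```

View pics/p1.png

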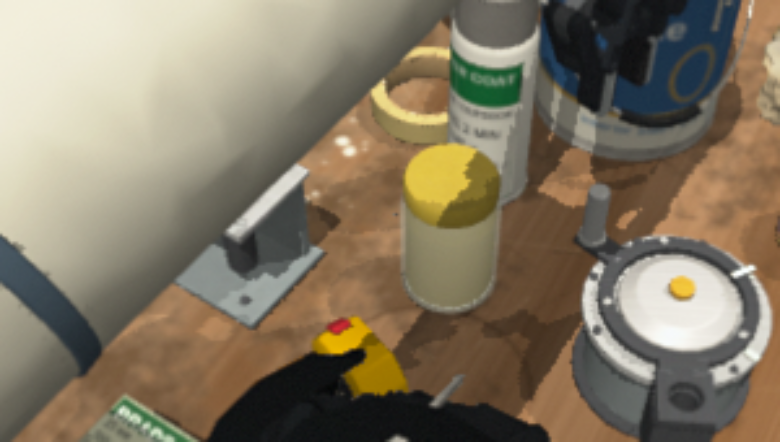

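View pics/p2.png

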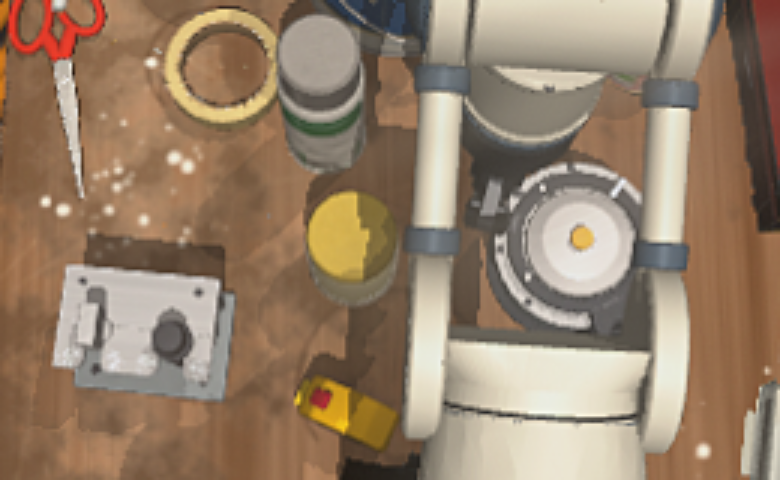

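Run:
```python
from h import *
t=grab_frame("top");W=cloud(t).reshape(-1,3)
P=W[(np.hypot(W[:,0]-.5185,W[:,1]-.282)<.03)&(W[:,2]>.125)];print(len(P),P.mean(0),P[:,2].max(),cv2.minAreaRect((P[:,:2]*1000).astype(np.float32)))
pi=np.pi;C=np.array([.588,-.088])
env.gripper_to(.6)
print(env.movel([.6095,-.013,.102],speed=.15,guard=12))
env.gripper_to(0,effort=30)
s=telemetry.state();print(s["time"],s["tcp_pos"],s["grip_width"],s["finger_force"],s["contact_force"])
h0=np.arctan2(*(s["tcp_pos"][:2]-C)[::-1]);print(h0,np.linalg.norm(s["tcp_pos"][:2]-C))
```

```text
111 [0.51783637 0.27802996 0.13805303] 0.14294761406404433 ((518.4698486328125, 278.8724670410156), (14.95471477508545, 31.948965072631836), 81.01468658447266)
False
16.2167 [ 0.60997808 -0.01303622  0.10323959] 0.1765413009517449 29.244748055934906 [-1.14739477  0.60956281  3.99628174]
1.2856056552163517 0.07811916512776175
```

Run:
```python
from h import *
C=np.array([.588,-.088]);h0=1.2856;r=.078;n=7
for i in range(1,n+1):
    th=h0-1.2*i/n
    g=env.movel([C[0]+r*np.cos(th),C[1]+r*np.sin(th),.1025],[np.pi,0,th],speed=.06,guard=30)
    s=telemetry.state();print(i,g,s["contact_force"].round(1),s["tcp_pos"].round(4),round(s["time"],1))
    if g: break
f=grab_frame("top");cv2.imwrite("pics/l0.png",cv2.resize(f["color"][150:250,280:400,::-1],None,fx=6,fy=6,interpolation=cv2.INTER_CUBIC))
f=grab_frame("scene");cv2.imwrite("pics/l1.png",cv2.resize(f["color"][150:290,270:440,::-1],None,fx=4,fy=4,interpolation=cv2.INTER_CUBIC))
```

```text
1 False [ 1.3 -1.   4.4] [ 0.6229 -0.0182  0.1032] 16.6
2 False [ 0.6 -1.8  4.8] [ 0.6342 -0.0252  0.1032] 17.0
3 False [ 0.8 -2.4  6.2] [ 0.6443 -0.0341  0.1032] 17.4
4 False [ 0.4 -2.2  4.6] [ 0.6527 -0.0446  0.1032] 17.7
5 False [-0.7 -2.4  5.1] [ 0.6592 -0.0563  0.1032] 18.1
6 False [ 0.9 -2.3  5.3] [ 0.6636 -0.069   0.1033] 18.5
7 False [ 0.3 -2.3  5.5] [ 0.6658 -0.0822  0.1033] 18.9
```

View pics/l1.png

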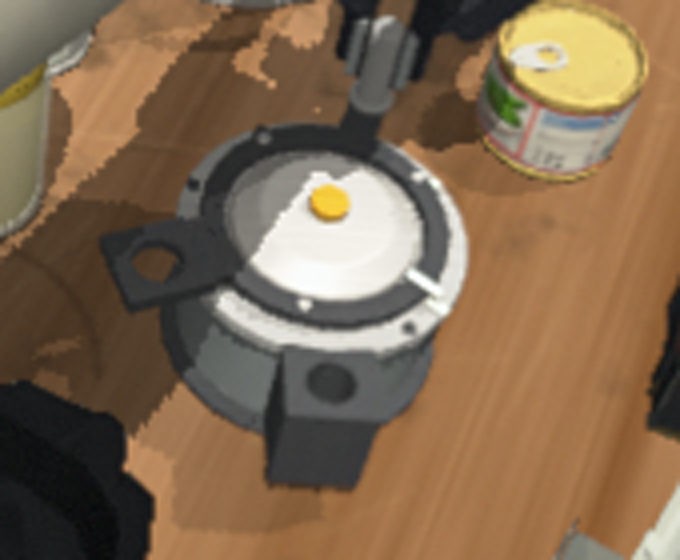

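Run:
```python
from h import *
f=grab_frame("scene");t=grab_frame("top")
C=np.array([.588,-.088]);y=1.2856-np.deg2rad(50)
def crop(f,bias):
    S=14
    a=np.deg2rad(-128.8)+y;m=C+bias+.061*np.array([np.cos(a),np.sin(a)])
    c,r=np.round(proj(f,[m[0],m[1],.078])[0]).astype(int)
    g=cv2.resize(f["color"][r-14:r+14,c-14:c+14,::-1],None,fx=S,fy=S,interpolation=cv2.INTER_CUBIC)
    # predicted radial line at mark (red)
    for k in(.04,.067):
        for da,col in((0,(0,0,255)),):
            p=C+bias+k*np.array([np.cos(a+da),np.sin(a+da)]);q=(proj(f,[p[0],p[1],.085 if k<.057 else .077])[0]-[c-14,r-14]+.5)*S
            cv2.circle(g,tuple(int(v) for v in q),4,col,-1)
    return g
cv2.imwrite("pics/l2.png",np.hstack([crop(f,np.array([0,.001])),crop(t,np.array([0,-.0012]))]))
```

```text
(no output)
```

View pics/l2.png

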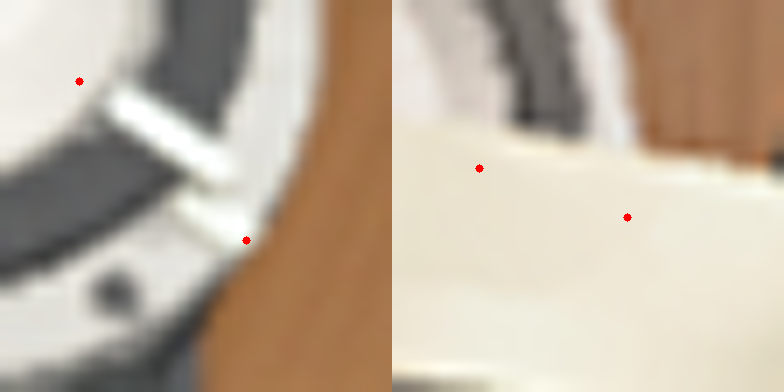

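Run:
```python
from h import *
import pickle
f=pickle.load(open("scene0.pkl","rb"))
C=np.array([.588,-.088]);b=np.array([0,.001]);y=1.2856-np.deg2rad(50);a=np.deg2rad(-128.8)+y
m=C+b+.061*np.array([np.cos(a),np.sin(a)]);o=np.round(proj(f,[m[0],m[1],.078])[0])-14
E=f["extrinsics"];cam=-E[:3,:3].T@E[:3,3]
def w(px,z):
    p=cv2.undistortPoints(np.array([[np.array(px)/14-.5+o]]),f["K"],np.array([f["k1"],0,0,0,0.]))[0,0]
    d=E[:3,:3].T@np.array([p[0],-p[1],-1]);return (cam+d*(z-cam[2])/d[2])[:2]
for nm,pts,zs in(("ptr",((110,95),(172,133),(235,172)),(.085,.087)),("mark",((178,200),(214,221),(250,242)),(.075,.077,.079))):
    for z in zs:
        print(nm,z,[(round(np.hypot(*(d:=w(p,z)-C-b)),4),round(np.rad2deg(np.arctan2(d[1],d[0])-a),1)) for p in pts])
```

```text
ptr 0.085 [(np.float64(0.0439), np.float64(1.2)), (np.float64(0.0529), np.float64(1.5)), (np.float64(0.062), np.float64(1.6))]
ptr 0.087 [(np.float64(0.0445), np.float64(-0.8)), (np.float64(0.0534), np.float64(-0.2)), (np.float64(0.0625), np.float64(0.2))]
mark 0.075 [(np.float64(0.0567), np.float64(0.8)), (np.float64(0.0618), np.float64(1.1)), (np.float64(0.067), np.float64(1.4))]
mark 0.077 [(np.float64(0.0572), np.float64(-0.7)), (np.float64(0.0623), np.float64(-0.3)), (np.float64(0.0674), np.float64(0.1))]
mark 0.079 [(np.float64(0.0577), np.float64(-2.2)), (np.float64(0.0628), np.float64(-1.7)), (np.float64(0.0679), np.float64(-1.2))]
```

Run:
```python
from h import *
env.gripper_to(.5)
p=telemetry.state()["tcp_pos"];env.movel([p[0],p[1],.24],speed=.15)
env.goto([.5,-.15,.33],[np.pi,0,.3]);env.sleep(.3)
f=grab_frame("scene");t=grab_frame("top")
for g in(f,t):
    W=cloud(g).reshape(-1,3);P=W[(np.hypot(W[:,0]-.5185,W[:,1]-.282)<.03)&(W[:,2]>.126)];print(len(P),P.mean(0),P[:,2].max())
    H=W[(np.hypot(W[:,0]-.666,W[:,1]+.081)<.02)&(W[:,2]>.125)&(W[:,2]<.15)];print("handle",len(H),H.mean(0) if len(H) else 0)
cv2.imwrite("pics/e.png",cv2.resize(f["color"][110:290,110:430,::-1],None,fx=2.4,fy=2.4,interpolation=cv2.INTER_CUBIC))
print(telemetry.state()["time"])
```

```text
<stdin>:7: RuntimeWarning: Mean of empty slice.
  ret = um.true_divide(
Traceback (most recent call last):
ValueError: zero-size array to reduction operation maximum which has no identity
```

Run:
```python
from h import *
env.move_joints([1.146,.091,1.231,0,1.82,-.057])
f=grab_frame("scene");t=grab_frame("top")
for g in(f,t):
    W=cloud(g).reshape(-1,3)
    for nm,c,z in(("pin",(.5185,.282),.126),("handle",(.666,-.081),.126),("knob",(.508,.222),.115),("jar",(.586,.087),.1),("can",(.695,.1085),.19)):
        P=W[(np.hypot(W[:,0]-c[0],W[:,1]-c[1])<.035)&(W[:,2]>z)]
        print(nm,len(P),P.mean(0).round(4) if len(P) else 0,P[:,2].max() if len(P) else 0)
cv2.imwrite("pics/e.png",cv2.resize(f["color"][110:290,110:430,::-1],None,fx=2.4,fy=2.4,interpolation=cv2.INTER_CUBIC))
print(telemetry.state()["time"])
```

```text
pin 185 [0.5162 0.2798 0.1369] 0.14356912485781131
handle 56 [ 0.6627 -0.0814  0.1321] 0.13574597019537563
knob 178 [0.5059 0.2219 0.128 ] 0.13488566612177186
jar 967 [0.5819 0.0859 0.114 ] 0.1201548477006276
can 799 [0.688  0.1062 0.2092] 0.2183634975728854
pin 112 [0.5178 0.278  0.1381] 0.14663723991718391
handle 39 [ 0.6624 -0.0842  0.1317] 0.1366078064899981
knob 102 [0.5085 0.2211 0.1301] 0.13647250735031477
jar 732 [0.5844 0.0863 0.1143] 0.121713250404004
can 678 [0.693  0.1075 0.2119] 0.21887758939665516
24.5333
```

View pics/e.png

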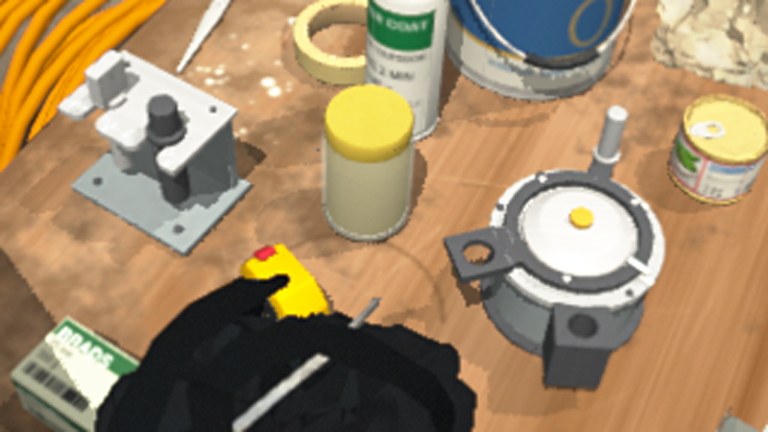

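```bash
python3 -c "
from plant import env
print(env.job_done())"
```

```text
the job is handed in; nothing more can be done
None
```

I parked the locking pin in the narrow notch, with its neck about 1 mm from the back. I then turned the closing ring clockwise until its pointer was within about 1.5° of the locked mark, let go of both, and handed the job in at about 24.5 s. The spare pin, jar and spray can measured where they started, and the tape measure looks unmoved in the picture; the hand-in gave no verdict.

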